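# Open the bench length gauge to its end stop

## Task

The turned shaft in the bench length gauge has been measured; open the gauge up fully so that it can be taken out. With a fingertip press the red lock button on top of the sliding carriage right down, keep it held down while you slide the carriage away from the shaft until it is right up against the end stop, then let go so that the button springs up and the carriage locks there. Only touch and push: leave the shaft lying in its rests, and do not shift the tool holder, the calliper or the ear defenders.

Things in the scene. Friction and masses are not known exactly. Their poses are not given: they have to be found in the camera images.
- gauge: bench length gauge, a heavy grey-green cast-iron bed 110 wide (its x) by 500 long (its y) with ground steel ways on top (44 mm above the bench) and a T-slot between them; it is fast to the bench. Origin: centre of the bed's underside, at bench height. Its +y axis runs along the bed, from the fixed anvil (headstock block at y -200 to -250, top 104 mm high) to the end stop (block at y +224 to +250, top 96 mm high). The carriage slides along this +y axis
- carriage (a joint): sliding position of the carriage along the gauge's +y axis, in m: 0 nearest the shaft (4 mm gap to it), 0.164 when its back touches the end stop (hard stop). It starts anywhere from about 0.003 to 0.085. The carriage is a dark housing 60 wide (x) by 64 long (y) on a 115 mm wide saddle, top 104 mm above the bench, 0.5 to 1 kg, sliding with some 1 to 2 N of drag once unlocked. While locked it does not move, however hard it is pushed
- lock_button (a joint): how far the red lock button is pressed down, in m: about 0 up (carriage locked: a tooth under it sits in a rack with a notch every 4 mm, one of them right at the end stop), 0.006 fully down (hard stop). A spring pushes it up, 5 N at the top and 8 N fully down. The carriage is free while the button is more than 4 mm down; let go, the button springs up, the carriage settles into the nearest notch (at most 2 mm away) and is locked again
- button_top (a point): centre of the flat top of the red lock button, which is round, 32 mm in diameter, in the middle of the carriage's top; with the button up its top is 119 mm above the bench and 12 mm above the steel collar (40 mm in diameter) round it, 15 mm above the housing; pressed fully down it stands 6 mm above the collar. The button rides along with the carriage; a fingertip pressed on it can drag the carriage by friction (10 to 12 N of press is enough). Axes as the gauge's
- carriage_back (a point): middle of the back face of the carriage (the face towards the end stop), 72 mm above the bench
- end_stop (a point): face of the brass stop screw (14 mm in diameter) on the end stop, 72 mm above the bench, against which the carriage's back comes to rest; fixed to the gauge
- shaft: turned steel shaft, 28 mm in diameter, 130 long along its y, 0.6 kg, lying loose in two steel V-rests on the gauge between the fixed anvil and the carriage, its axis 80 mm above the bench. Origin: on the underside line at mid length, 66 mm above the bench. To be left alone
- tool_holder: loose dark steel lathe tool holder, block 42 x 75 x 45 mm with a square tool bit 118 long along its y and a knurled nut on top (67 mm high in all), standing on the bench beyond the gauge. Origin: centre of the block's underside. To be left alone
- calliper: loose digital calliper lying flat on the bench on the robot's side of the gauge, 230 long along its y, 66 wide over the jaws, up to 14 mm high. Origin: under its beam, 10 mm towards the jaws from the middle. To be left alone
- ear_defenders: loose orange ear defenders standing on the bench beyond the gauge, 180 x 146 x 86 mm, two cups with a black headband that slopes down to the bench towards +x. Origin: on the bench midway between the cups. To be left alone

How it is judged:
By the outcome, as a careful person would: the job done as asked, in the order asked, and still so for the second after the job is handed in, with the robot touching nothing.
It also fails if it takes over 38 s, if anything falls off the work surface, if the arm or the gripper's body presses on something with over 40 N, if the wrist force passes 120 N, or if a joint passes its speed limit or range.

## Robot

A 6-joint arm with a two-finger parallel gripper is mounted at the origin on the work surface. World frame = base frame: x ahead of the robot, y to its left, z up, the work surface at z = 0. Lengths are in m, angles in degrees, forces in N, time in s.
With the tool pointing down it reaches from about 0.3 to 0.75 m from the base axis. Payload 8.5 kg.
Tool frame: the origin (TCP) lies on the centre line of the jaws, within the pads' length; the fingertips stand 22 mm ahead of it and the grasp point (between the pads) lies 3 mm ahead of it; z points along the fingers, y is the line along which they close (so a half turn about z gives the same grasp; the last joint's range is limited). The gripper opens to 88 mm and grips with 3 to 60 N. Pads are 18 mm wide; open, the fingers measure 123 mm over their backs; the gripper's body (75 mm by 187 mm) begins 45 mm behind the grasp point.
Start: joints at [62.263, 21.807, 74.336, -0, 83.858, -12.336], TCP at [0.146, 0.53, 0.261] pointing down, gripper open.
Joint ranges: [-178.18, 178.18], [-50.72, 133.34], [12.68, 142.11], [-81.47, 261.47], [9.98, 163.14], [-165.26, 165.26]. Speed limits (degrees/s): [136.94, 136.94, 180, 180, 180, 180].

## Interface

Orientations are given as a 3x3 rotation matrix whose columns are the frame's x, y, z axes.
In Python, from rig import state, capture, camera_info, sign_off gives the robot as it stands. The module is installed in compiled form; this text tells all that it offers.
- The arm moves only by the tool jog_arm, never from a script. Its argument "commands" is one flat list of numbers, 5 for each row, row after row: the gripper's target within -1 to 1 (shut at 1, half-way at 0, fully open at -1), then the shift along the tool's x, y, z in cm, then the turn about the tool's z in rad. A call has 1 to 20 rows; each row is the pose to reach, as a shift and turn from the pose commanded when the call began, along the tool's axes at that moment; what a row does not reach only later rows make up. A row lasts 1/12 s, in which the tool goes at most 41.7 mm and 7.16 degrees, less where a joint would pass 70% of its speed; a pose out of reach is approached as far as the arm can. A call with a gripper value outside its range is refused whole. The fingers move at their own pace and stop on an object; "grip_force" is the grip in N (left out, the last holds). Time passes only in rows, so rows that repeat a pose let the fingers close. It gives the time, the measured TCP pose, the force, the opening and the grip force at its end, in the units of the state.
- state(): the state, without advancing time (a new reading comes with each control period).
- capture(name): name is "scene" or "top"; returns the picture (480x640x3 uint8, red, green, blue); there is no depth.
- camera_info(name): a dict with "fov_y" (degrees; the focal length in pixels is half the picture's height over the tangent of half this angle, whatever the lens; pixels are square), "cx", "cy" (the principal point, pixels), "k1" (the pictures are not rectified: a ray, as slopes to the right and down, at radius r is drawn at 1 + k1 r^2 times it, then the intrinsics apply), "camera_from_world" (4x4, takes a point from world to camera coordinates). Camera axes: x right, y down, z forward; pixel columns grow to the right and rows downward; lengths in m; the calibration is good to about 2 mm. A picture is of the moment at which its call begins. camera_info takes no time and is no camera call.
- sign_off(): hands the job in; it is judged then, once.
The state is a dict: "time": time; "joint_positions": joint angles; "qvel": joint speeds; "joint_torque": joint torques, N m; "ee_pos": TCP position; "tcp_rot": TCP orientation; "force": force on the tool from outside, world axes, zero at the start; "ft_torque": the same for the moment, N m; "gripper_width": opening from 0.0 (shut) to 1.0 (fully open); "grip_force": force on a finger pad.
Only numpy, scipy, OpenCV 4.12 (cv2) and the standard library are available. Lean on these libraries where they do the work, as an engineer would, in place of code of your own. Each camera call takes 0.05 s, during which the arm holds its last target. There are 200 camera calls.

## Working session

There is one attempt and no reset: what is moved stays moved. The work goes in short steps, Python scripts to look and compute and a tool call to move; the robot and the scene stay as the last step left them, time stands still between calls to the robot, and variables do not carry over. Pictures are saved under pics/ and viewed, at most 10 in all, crops included, and the job is handed in when it is done.

Besides the shell and the picture viewer there is one more tool, called after "Request:" as a command line: name --argument value ..., lists and objects as JSON in quotes. jog_arm: Moves the arm, as the interface text tells. Its arguments: {"type":"object","properties":{"commands":{"type":"array"},"grip_force":{"type":"number"}},"required":["commands"]}

```bash
mkdir -p pics
cat > h.py <<'E'
import numpy as np,cv2
from rig import *
def ray(n,u,v):
    c=camera_info(n);f=240/np.tan(np.radians(c["fov_y"]/2))
    d=np.array([(u-c["cx"])/f,(v-c["cy"])/f]);s=d.copy()
    for _ in range(20): s=d/(1+c["k1"]*(s@s))
    T=np.array(c["camera_from_world"]);R=T[:3,:3]
    return -R.T@T[:3,3],R.T@np.array([s[0],s[1],1])
def onz(n,u,v,z):
    o,d=ray(n,u,v);return o+d*(z-o[2])/d[2]
def red(im):
    h=cv2.cvtColor(im,cv2.COLOR_RGB2HSV)
    m=(((h[...,0]<5)|(h[...,0]>174))&(h[...,1]>150)&(h[...,2]>60)).astype(np.uint8)
    n,l,s,c=cv2.connectedComponentsWithStats(m)
    return [(s[i].tolist(),c[i].round(1).tolist()) for i in range(1,n) if s[i,4]>40]
E
python3 - <<'E'
from h import *
s=state();print(s["time"],s["ee_pos"],np.round(s["tcp_rot"],3),s["force"])
ims=[]
for n in("scene","top"):
    im=capture(n);cv2.imwrite(f"pics/{n}0.png",im[...,::-1])
    print(n,camera_info(n)["camera_from_world"])
    for st,c in red(im): print(st,c,onz(n,*c,.119).round(4))
E
```

```text
0.0 [0.1459443  0.53001464 0.26014309] [[-0.964  0.266 -0.001]
 [ 0.266  0.964 -0.001]
 [ 0.    -0.001 -1.   ]] [ 0.75712002 -0.06682743 -0.58253358]
scene [[-0.83821625  0.54532706  0.00345366  0.53849219]
 [ 0.45899903  0.70891382 -0.53550078 -0.21753416]
 [-0.29447141 -0.44728023 -0.84452767  1.17947093]
 [ 0.          0.          0.          1.        ]]
[103, 0, 20, 22, 241] [112.6, 11.7] [ 0.6991 -0.7049  0.119 ]
[342, 188, 20, 20, 325] [351.1, 197.3] [ 0.5585 -0.0442  0.119 ]
top [[-0.01358218 -0.99967642 -0.02150784 -0.01632693]
 [-0.99856421  0.01467547 -0.05151834  0.60059623]
 [ 0.05181731  0.02077723 -0.99844042  0.8122336 ]
 [ 0.          0.          0.          1.        ]]
[324, 259, 19, 19, 282] [333.2, 268.1] [ 0.5547 -0.0493  0.119 ]
```

View pics/scene0.png

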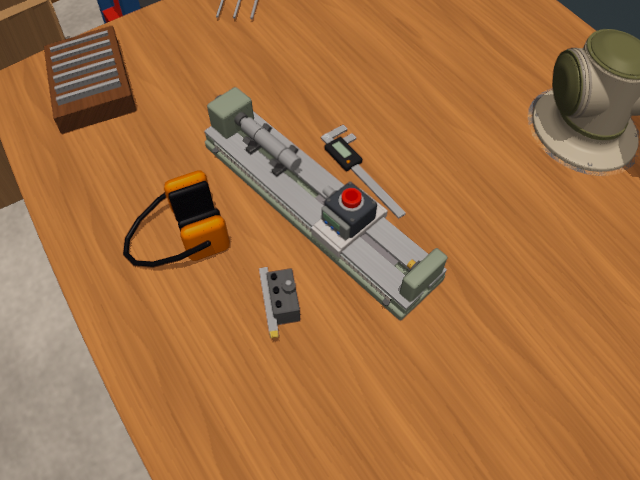

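View pics/top0.png

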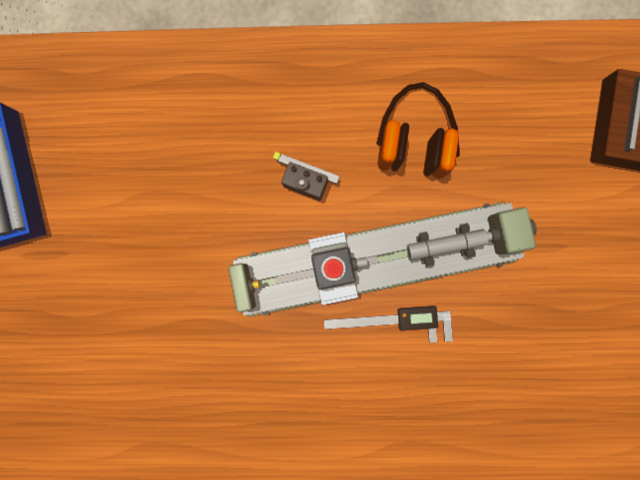

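The scene view shows the red button at about (351,197) and the gauge's end stop at lower right (424,275). In the top view the button is at (333,268), the headstock top about (514,230), the end stop top about (241,287) and the brass screw about (258,285).

```bash
python3 - <<'E'
from h import *
im=cv2.imread("pics/top0.png")
h=cv2.cvtColor(im,cv2.COLOR_BGR2HSV);
m=((h[...,0]>15)&(h[...,0]<28)&(h[...,1]>150)).astype(np.uint8);m[:275]=0;m[295:]=0;m[:,:248]=0;m[:,275:]=0
v,u=np.nonzero(m);print("brass",len(u),u.min(),u.max(),u.mean(),v.mean())
a=onz("top",514,230,.104);e=onz("top",240.5,287,.096)
d=(e-a)[:2];print("len",np.linalg.norm(d),"expect .462");d/=np.linalg.norm(d)
b=onz("top",333.2,268.1,.119)
f=onz("top",u.max()+.5,v.mean(),.076)
print("axis",d,"travel",(f-b)[:2]@d-.032,"lateral",np.cross(d,(b-a)[:2]),"end btn from stop",(e-b)[:2]@d)
# tool: align y with d
R=np.array(state()["tcp_rot"]);p=np.array(state()["ee_pos"])
t=R[:2,:2].T@d;print("turn",-np.arctan2(t[0],t[1]))
print("shift cm",R.T@(np.array([b[0],b[1],.119+.022+.04])-p)*100)
E
python3 - <<'E'
import cv2
im=cv2.imread("pics/top0.png")[190:340,220:420]
cv2.imwrite("pics/c.png",cv2.resize(im,None,fx=4,fy=4,interpolation=2))
E
```

```text
brass 44 252 259 255.4318181818182 284.1818181818182
len 0.4537298236385587 expect .462
axis [-0.19037951  0.98171057] travel 0.09457021583562958 lateral 0.0005003031242964487 end btn from stop 0.15498698875240102
turn -0.46028640202039134
shift cm [-54.79194178 -44.99771643   7.96280821]<stdin>:10: DeprecationWarning: Arrays of 2-dimensional vectors are deprecated. Use arrays of 3-dimensional vectors instead. (deprecated in NumPy 2.0)
```

View pics/c.png

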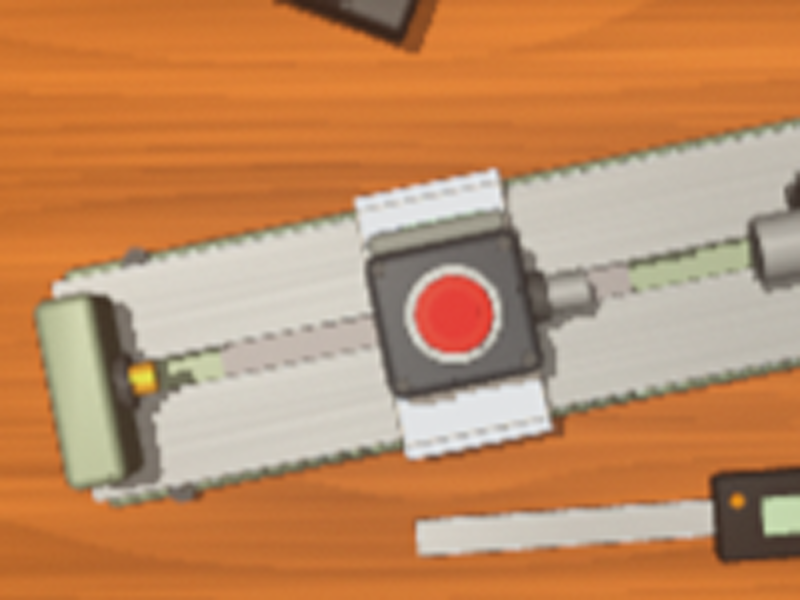

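The crop confirms the button, with centre at (333,268), and the brass screw's face at column ~259. Travel to the stop is about 95 mm. Moving above the button, jaws shut and turned along the gauge.

Request:
jog_arm --commands '[1, -2, -1.5, 0, 0, 1, -5, -4, 0.5, -0.03, 1, -8, -6.5, 0.5, -0.06, 1, -11, -9, 1, -0.09, 1, -14, -11.5, 1, -0.12, 1, -17, -14, 1.5, -0.15, 1, -20, -16.5, 1.5, -0.18, 1, -23, -19, 2, -0.21, 1, -26, -21.5, 2, -0.24, 1, -29, -24, 2.5, -0.27, 1, -32, -26.5, 2.5, -0.3, 1, -35, -29, 3, -0.33, 1, -38, -31.5, 3, -0.36, 1, -41, -34, 3.5, -0.39, 1, -44, -36.5, 3.5, -0.42, 1, -47, -39, 4, -0.44, 1, -50, -41.5, 4, -0.46, 1, -52.5, -43.5, 4, -0.46, 1, -54, -44.5, 4, -0.46, 1, -54.8, -45, 4, -0.46]' --grip_force 20

```text
time: 1.77
ee_pos: [0.5559, -0.0513, 0.22]
tcp_rot: [[-0.982, -0.188, -0.001], [-0.188, 0.982, 0.0], [0.001, 0.0, -1.0]]
force: [-0.8, 0.6, 0.1]
gripper_width: 0.009
grip_force: 0.0
```

Run:
```python
from h import *
s=state();p=np.array(s["ee_pos"]);R=np.array(s["tcp_rot"]);print(s["time"],p,R.round(3),s["force"],s["gripper_width"])
im=capture("scene");cv2.imwrite("pics/s1.png",cv2.resize(im[100:340,200:520,::-1],None,fx=2.5,fy=2.5))
print(red(im))
print("shift",R.T@(np.array([.5547,-.0493,.119+.022])-p)*100)
```

```text
1.7667 [ 0.55587642 -0.05125888  0.21998666] [[-0.982 -0.188 -0.001]
 [-0.188  0.982  0.   ]
 [ 0.001  0.    -1.   ]] [-0.77027632  0.6014148   0.10234047] 0.008763821067618499
[([103, 0, 20, 22, 240], [112.5, 11.7]), ([342, 188, 20, 20, 326], [351.1, 197.3])]
shift [0.07297588 0.21256894 7.89877382]
```

View pics/s1.png

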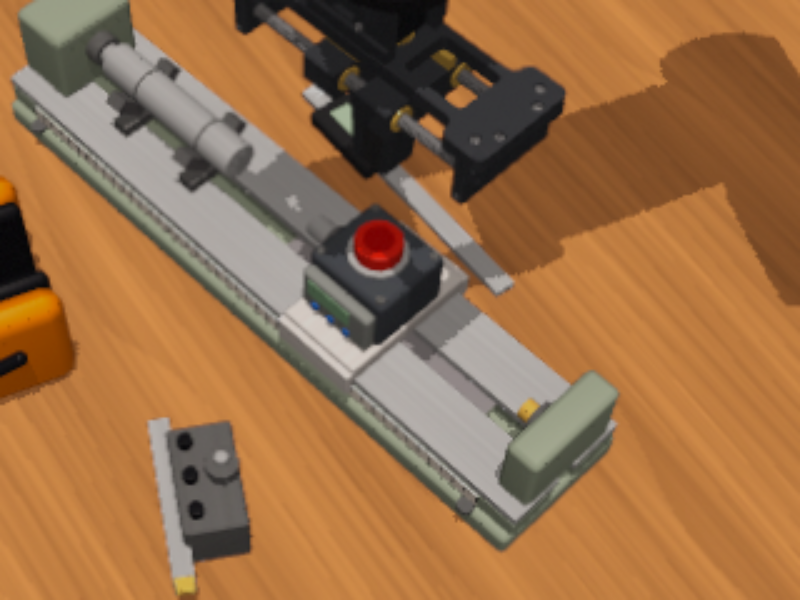

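The fingers are shut above the button, which is at crop (379,243), and the path is clear. Lowering to just above it.

Request:
jog_arm --commands '[1, 0, 0.3, 2, 0, 1, 0, 0.3, 4, 0, 1, 0, 0.3, 5.5, 0, 1, 0, 0.3, 6.6, 0, 1, 0, 0.3, 7.2, 0, 1, 0, 0.3, 7.4, 0, 1, 0, 0.3, 7.4, 0]'

```text
time: 2.4
ee_pos: [0.554, -0.0456, 0.1469]
tcp_rot: [[-0.982, -0.191, -0.0], [-0.191, 0.982, 0.0], [0.0, 0.0, -1.0]]
force: [-0.5, -0.5, 1.2]
gripper_width: 0.007
grip_force: 0.0
```

Run:
```python
from h import *
im=capture("scene");cv2.imwrite("pics/s2.png",cv2.resize(im[140:260,280:440,::-1],None,fx=5,fy=5))
```

```text
(no output)
```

View pics/s2.png

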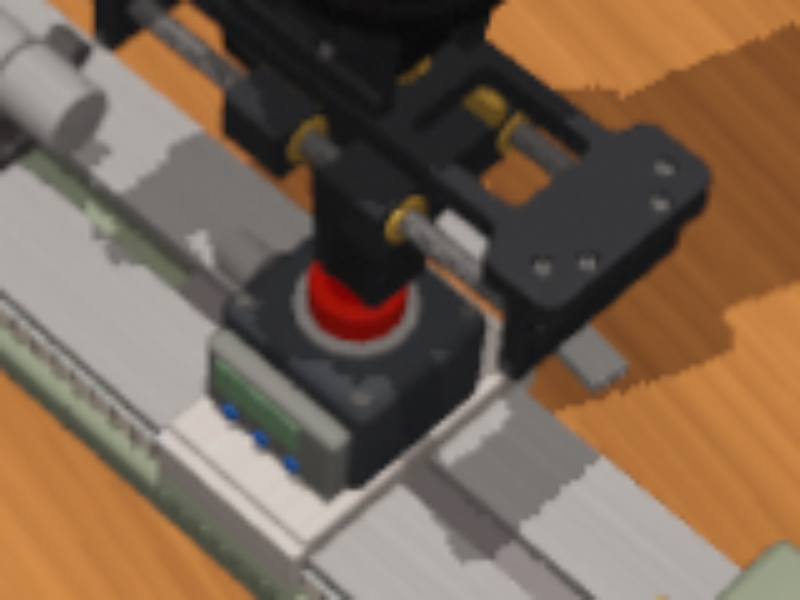

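The fingertip is over the button (crop ~(365,275) vs button ~(358,283)), about 3 mm too far towards the stop. I'll shift back and press gently.

Request:
jog_arm --commands '[1, 0, -0.2, 0, 0, 1, 0, -0.2, 0.2, 0, 1, 0, -0.2, 0.4, 0, 1, 0, -0.2, 0.6, 0, 1, 0, -0.2, 0.7, 0, 1, 0, -0.2, 0.8, 0, 1, 0, -0.2, 0.9, 0, 1, 0, -0.2, 1.0, 0, 1, 0, -0.2, 1.0, 0, 1, 0, -0.2, 1.0, 0]'

```text
time: 3.28
ee_pos: [0.5548, -0.0482, 0.1373]
tcp_rot: [[-0.982, -0.19, 0.001], [-0.19, 0.982, -0.0], [-0.001, -0.001, -1.0]]
force: [-1.6, -0.1, 7.2]
gripper_width: 0.002
grip_force: 3.2
```

Request:
jog_arm --commands '[1, 0, 0, 0.1, 0, 1, 0, 0, 0.2, 0, 1, 0, 0, 0.25, 0, 1, 0, 0, 0.25, 0, 1, 0, 0, 0.25, 0]'

```text
time: 3.7
ee_pos: [0.5549, -0.0483, 0.1354]
tcp_rot: [[-0.982, -0.19, 0.001], [-0.19, 0.982, -0.001], [-0.001, -0.001, -1.0]]
force: [-2.5, -0.7, 11.2]
gripper_width: 0.003
grip_force: 5.3
```

Request:
jog_arm --commands '[1, 0, 0, 0.05, 0, 1, 0, 0, 0.05, 0, 1, 0, 0, 0.05, 0]'

```text
time: 3.95
ee_pos: [0.5549, -0.0484, 0.1353]
tcp_rot: [[-0.982, -0.19, 0.002], [-0.19, 0.982, -0.001], [-0.002, -0.001, -1.0]]
force: [-4.2, -0.4, 13.9]
gripper_width: 0.005
grip_force: 7.2
```

The button is on its hard stop. Sliding a first 4 cm.

Request:
jog_arm --commands '[1, 0, 0.05, 0, 0, 1, 0, 0.15, 0, 0, 1, 0, 0.3, 0, 0, 1, 0, 0.5, 0, 0, 1, 0, 0.75, 0, 0, 1, 0, 1.0, 0, 0, 1, 0, 1.25, 0, 0, 1, 0, 1.5, 0, 0, 1, 0, 1.75, 0, 0, 1, 0, 2.0, 0, 0, 1, 0, 2.25, 0, 0, 1, 0, 2.5, 0, 0, 1, 0, 2.75, 0, 0, 1, 0, 3.0, 0, 0, 1, 0, 3.25, 0, 0, 1, 0, 3.5, 0, 0, 1, 0, 3.7, 0, 0, 1, 0, 3.85, 0, 0, 1, 0, 3.95, 0, 0, 1, 0, 4, 0, 0]'

```text
time: 5.62
ee_pos: [0.5474, -0.0092, 0.1353]
tcp_rot: [[-0.982, -0.19, 0.002], [-0.19, 0.982, -0.001], [-0.002, -0.002, -1.0]]
force: [-4.4, -1.6, 15.1]
gripper_width: 0.006
grip_force: 7.2
```

Run:
```python
from h import *
s=state();print(s["force"],s["ee_pos"])
im=capture("scene");cv2.imwrite("pics/s3.png",cv2.resize(im[150:310,290:490,::-1],None,fx=4,fy=3.75))
```

```text
[-4.36386484 -1.60247841 15.06679369] [ 0.54737984 -0.0091783   0.13533958]
```

View pics/s3.png

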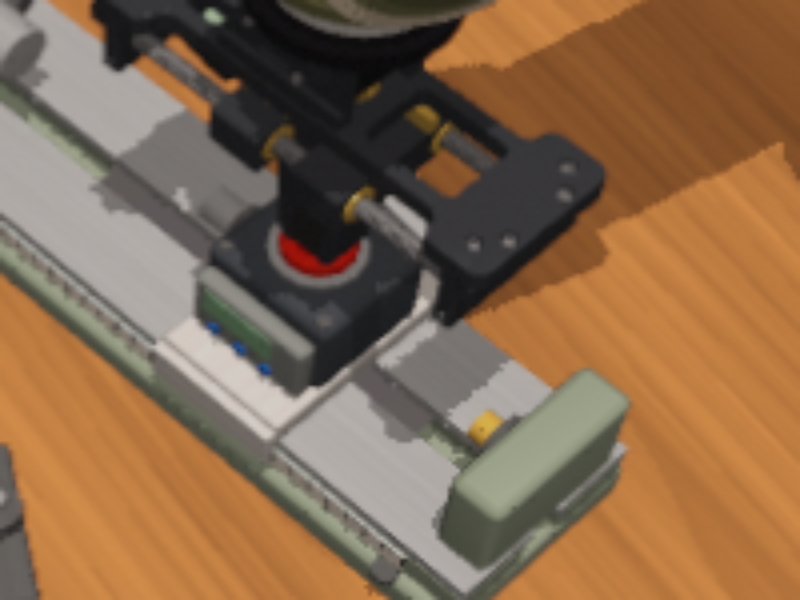

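The carriage rides along under the finger with the button down (crop (318,250)); the brass screw at (487,428) is still about 55 mm off.

Request:
jog_arm --commands '[1, 0, 0.1, 0, 0, 1, 0, 0.3, 0, 0, 1, 0, 0.55, 0, 0, 1, 0, 0.85, 0, 0, 1, 0, 1.15, 0, 0, 1, 0, 1.45, 0, 0, 1, 0, 1.75, 0, 0, 1, 0, 2.05, 0, 0, 1, 0, 2.35, 0, 0, 1, 0, 2.65, 0, 0, 1, 0, 2.95, 0, 0, 1, 0, 3.25, 0, 0, 1, 0, 3.55, 0, 0, 1, 0, 3.85, 0, 0, 1, 0, 4.15, 0, 0, 1, 0, 4.4, 0, 0, 1, 0, 4.6, 0, 0, 1, 0, 4.75, 0, 0, 1, 0, 4.85, 0, 0, 1, 0, 4.9, 0, 0]'

```text
time: 7.33
ee_pos: [0.5381, 0.039, 0.1353]
tcp_rot: [[-0.982, -0.19, 0.002], [-0.19, 0.982, -0.001], [-0.002, -0.001, -1.0]]
force: [-4.5, -2.3, 14.7]
gripper_width: 0.003
grip_force: 7.4
```

Request:
jog_arm --commands '[1, 0, 0.05, 0, 0, 1, 0, 0.1, 0, 0, 1, 0, 0.15, 0, 0, 1, 0, 0.2, 0, 0, 1, 0, 0.25, 0, 0, 1, 0, 0.3, 0, 0, 1, 0, 0.35, 0, 0, 1, 0, 0.4, 0, 0]'

```text
time: 8.0
ee_pos: [0.5373, 0.0428, 0.1353]
tcp_rot: [[-0.982, -0.19, 0.002], [-0.19, 0.982, -0.001], [-0.002, -0.001, -1.0]]
force: [-4.0, -2.4, 15.0]
gripper_width: 0.001
grip_force: 7.5
```

Request:
jog_arm --commands '[1, 0, 0.05, 0, 0, 1, 0, 0.1, 0, 0, 1, 0, 0.15, 0, 0, 1, 0, 0.2, 0, 0, 1, 0, 0.25, 0, 0, 1, 0, 0.3, 0, 0]'

```text
time: 8.5
ee_pos: [0.5367, 0.0458, 0.1353]
tcp_rot: [[-0.982, -0.19, 0.002], [-0.19, 0.982, -0.001], [-0.002, -0.001, -1.0]]
force: [-4.3, -0.6, 14.2]
gripper_width: 0.002
grip_force: 7.5
```

Request:
jog_arm --commands '[1, 0, 0.05, 0, 0, 1, 0, 0.1, 0, 0, 1, 0, 0.15, 0, 0, 1, 0, 0.2, 0, 0, 1, 0, 0.25, 0, 0, 1, 0, 0.3, 0, 0]'

```text
time: 9.0
ee_pos: [0.5369, 0.0477, 0.1354]
tcp_rot: [[-0.982, -0.19, 0.004], [-0.19, 0.982, -0.003], [-0.003, -0.004, -1.0]]
force: [-1.5, -7.6, 12.3]
gripper_width: 0.007
grip_force: 6.1
```

Run:
```python
from h import *
s=state();print(s["force"],s["ee_pos"])
im=capture("scene");cv2.imwrite("pics/s4.png",cv2.resize(im[180:300,320:480,::-1],None,fx=5,fy=5))
```

```text
[-1.52634737 -7.55227953 12.32890863] [0.53686232 0.04765656 0.13535577]
```

View pics/s4.png

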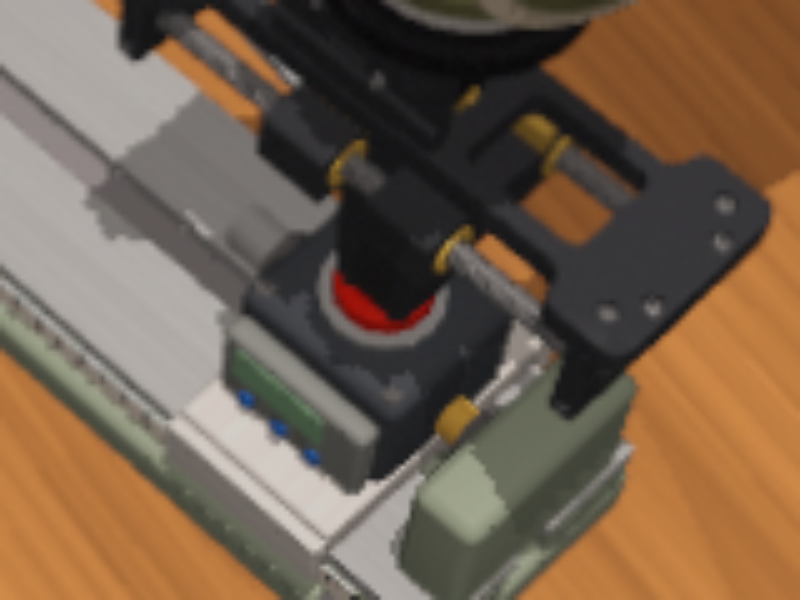

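The carriage's back now meets the brass screw (crop (460,420)), and the sideways force jumped to about 7 N. So it is against the stop; I'll lift straight off.

Request:
jog_arm --commands '[1, 0, 0, 0, 0, 1, 0, 0, -0.2, 0, 1, 0, 0, -0.5, 0, 1, 0, 0, -0.9, 0, 1, 0, 0, -1.5, 0, 1, 0, 0, -2.5, 0, 1, 0, 0, -4, 0, 1, 0, 0, -6, 0, 1, 0, 0, -8, 0, 1, 0, 0, -9.5, 0, 1, 0, 0, -10, 0, 1, 0, 0, -10, 0, 1, 0, 0, -10, 0]'

```text
time: 10.13
ee_pos: [0.5355, 0.0492, 0.233]
tcp_rot: [[-0.982, -0.19, -0.001], [-0.19, 0.982, 0.0], [0.001, 0.0, -1.0]]
force: [-0.6, -0.2, -0.5]
gripper_width: 0.008
grip_force: 0.0
```

Run:
```python
from h import *
s=state();print(s["time"],s["force"],s["ee_pos"])
im=capture("scene");cv2.imwrite("pics/s5.png",cv2.resize(im[90:330,120:480,::-1],(800,533)))
print(red(im))
```

```text
10.1333 [-0.5726352  -0.16654616 -0.51640542] [0.53552082 0.04915963 0.23298613]
[([103, 0, 20, 22, 240], [112.5, 11.7]), ([387, 225, 21, 21, 361], [396.8, 235.1])]
```

View pics/s5.png

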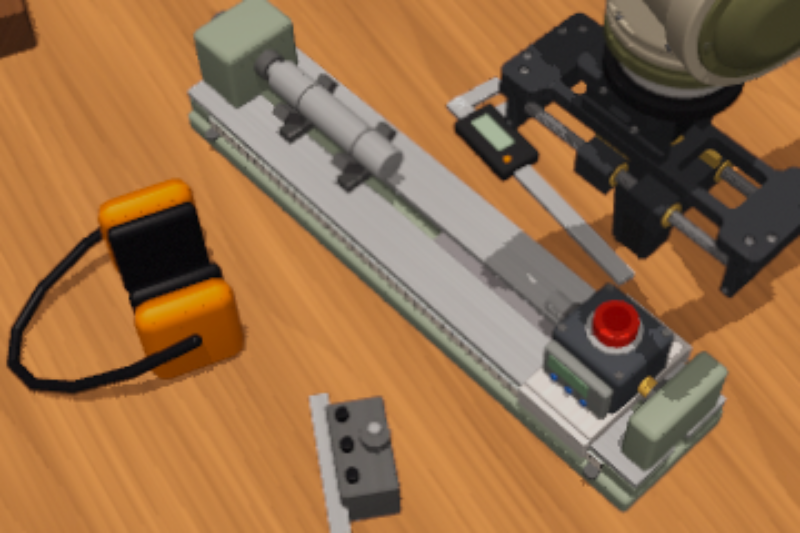

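The button is up again (crop (615,322)), the carriage's back is on the brass screw (647,385), and everything else is where it was. Handing in.

```bash
python3 -c "
from rig import sign_off;print(sign_off())"
```

```text
the job is handed in; nothing more can be done
None
```

The gauge is fully open: I held the lock button right down, slid the carriage up against the end stop, then let the button spring back up to lock it there. The job was handed in with the arm clear after about 10 s, and the last picture showed the shaft, tool holder, calliper and ear defenders where they were.

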